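Fit the SSD modules and close the laptop's service hatch along its seam

TASK

Fit every SSD module that is in the parts crate into the open laptop, one to a cradle, leaving the other parts in the crate, and lay the service hatch in its opening. Then take the spudger from the tool stand and run its tip slowly (at no more than about 5 cm a second), pressing, once all the way round the hatch's rim, about a centimetre in from the seam, from the far left corner back to the far left corner in either direction, so that the hatch clips in flush all round. Put the spudger back upright in its hole, and disturb neither the screwdriver nor the battery pack.

Things in the scene. Friction and masses are not known exactly. Their poses are not given: they have to be found in the camera images.
- laptop: dark grey laptop, upside down, fixed; 310 (x) x 220 (y) x 30 mm high, origin under its centre, x away from the robot at yaw 0. In its top face: hatch opening 184 (x) x 104 (y) mm, centre 20 mm to -x; 8 mm down a ledge all round, 9.5 mm wide at the x ends, 6.5 mm at the y sides; within it the compartment. Rubber feet bars 14 x 150 x 10 mm high lie across at x = -140, +135 mm.
- slot0 (a point): floor centre, 5 mm above the mat, of the cradle nearest the robot; cradles are 46 mm apart along the laptop's x. Each takes one SSD module along the laptop's y, either end first; 28 mm wide, 86 mm long between 6 mm high cheeks and end stops. Side cheeks stand only 23 to 39 mm from the centre along y: the middle 40 mm of a module is free for fingers
- slot1 (a point): the same of the middle cradle
- slot2 (a point): the same of the far cradle
- hatch_seat (a point): where the hatch's origin comes when home: centre of the opening, level with the ledge, 22 mm above the mat; axes parallel to the laptop's. The hatch's rim, where the tip runs, is the rectangle x = +-80, y = +-40 mm here, 10 mm inside the hatch's edge, 8 mm up when home (9 mm off either way at corners and mid-edges is still right); far is +x, left is +y
- hatch: dark grey plate 180 (x) x 100 (y) x 8 mm, 0.18 kg, origin under its centre; a rubber foot bar 70 x 14 x 10 mm high along x on its middle (top 18 mm above the origin) is its grip. Starts top up on the mat; fits either end first, 2 mm play a side. First rests 3 mm above home on six hidden clips (corners, middles of long edges); each gives way at about 3 N and stays down. Home, it is flush
- spudger: black nylon spudger standing upright in the tool stand: square grip 22 x 22 x 70 mm above a round shank 10 mm thick, 30 mm long with a smooth, slippery ball tip; 100 mm in all; origin at the tip's lowest point, z up along it. The grip's lower shoulder rests on the stand's top, the tip then 5 mm above the mat
- spudger_tip (a point): lowest point of the spudger's tip (ball of 5 mm radius)
- stand: light wooden tool stand, 140 (x) x 50 (y) x 35 mm high, fixed, origin under its centre; two upright through holes of 15 mm diameter at x = -40 and +40 mm; the spudger stands in one, the screwdriver in the other, either way
- stand_hole0 (a point): mouth of the hole at the stand's -x end, on its top face
- stand_hole1 (a point): mouth of the hole at the stand's +x end
- crate: grey plastic parts crate, 250 (x) x 200 (y) x 45 mm high, walls and floor 5 mm, fixed, origin under its centre
- ssd0: SSD module with finned aluminium heat sink, a flat stick 80 (its x) x 22 (its y) x 13 mm high, 45 g, origin under its centre; lies flat on the crate's floor (5 mm above the mat), roughly along the crate's y. One to three of the three modules are there; an absent one reads None
- ssd1: SSD module with finned aluminium heat sink, a flat stick 80 (its x) x 22 (its y) x 13 mm high, 45 g, origin under its centre; lies flat on the crate's floor (5 mm above the mat), roughly along the crate's y. One to three of the three modules are there; an absent one reads None
- ssd2: SSD module with finned aluminium heat sink, a flat stick 80 (its x) x 22 (its y) x 13 mm high, 45 g, origin under its centre; lies flat on the crate's floor (5 mm above the mat), roughly along the crate's y. One to three of the three modules are there; an absent one reads None
- blower: black blower fan in the crate, 56 x 56 x 12 mm, stays in the crate
- speaker: black speaker bar in the crate, 78 x 18 x 10 mm without fins, stays in the crate
- hinge: steel display hinge in the crate, leaf 50 x 24 x 4 mm with a 10 mm barrel, stays in the crate
- screwdriver: screwdriver with a round grey handle 26 mm thick, 105 mm tall, standing in the other hole of the stand; leave it
- battery: flat black battery pack with a white label, 130 (x) x 60 (y) x 9 mm, lying at the back on the right; leave it
Not all that is in view belongs to the job. Of the things shaped like the blower, the black one is meant. Leave any purple look-alike of the hinge alone.

How it is judged:
On the way, in this order (a step that is already met when the one before it is completed fails the run):
1. every SSD module from the crate lies fully down in a cradle of its own, let go ((distance between ssd0 and slot0 below 0.006 m or distance between ssd0 and slot1 below 0.006 m or distance between ssd0 and slot2 below 0.006 m) and angle between each of ssd0, ssd1, ssd2's own z axis and vertical below 0.08 rad and angle between the x axis of each of ssd0, ssd1, ssd2 and the y axis of laptop, either way round below 0.14 rad and (distance between ssd1 and slot0 below 0.006 m or distance between ssd1 and slot1 below 0.006 m or distance between ssd1 and slot2 below 0.006 m) and (distance between ssd2 and slot0 below 0.006 m or distance between ssd2 and slot1 below 0.006 m or distance between ssd2 and slot2 below 0.006 m) and contact force between the fingers and ssd0 below 0.1 N and contact force between the fingers and ssd1 below 0.1 N and contact force between the fingers and ssd2 below 0.1 N), for 0.2 s.
2. the hatch lies in its opening (still standing up on its clips, or home) over the modules, let go ((distance between ssd0 and slot0 below 0.006 m or distance between ssd0 and slot1 below 0.006 m or distance between ssd0 and slot2 below 0.006 m) and angle between each of ssd0, ssd1, ssd2's own z axis and vertical below 0.08 rad and angle between the x axis of each of ssd0, ssd1, ssd2 and the y axis of laptop, either way round below 0.14 rad and (distance between ssd1 and slot0 below 0.006 m or distance between ssd1 and slot1 below 0.006 m or distance between ssd1 and slot2 below 0.006 m) and (distance between ssd2 and slot0 below 0.006 m or distance between ssd2 and slot1 below 0.006 m or distance between ssd2 and slot2 below 0.006 m) and horizontal distance between hatch and hatch_seat below 0.006 m and angle between the x axis of hatch and the x axis of laptop, either way round below 0.06 rad and z of hatch in the frame of hatch_seat below 0.0055 m and contact force between the fingers and hatch below 0.1 N), for 0.2 s.
3. the spudger's tip presses on the hatch's rim at the far left corner ((x of spudger_tip in the frame of hatch_seat between 0.071 and 0.089 m and y of spudger_tip in the frame of hatch_seat between 0.031 and 0.049 m) and contact force between spudger and hatch above 0.5 N), for 0.05 s.
4. the tip has run on along the rim to the next point, either way round: far right corner or middle of the left long edge (((x of spudger_tip in the frame of hatch_seat between 0.071 and 0.089 m and y of spudger_tip in the frame of hatch_seat between -0.049 and -0.031 m) or (x of spudger_tip in the frame of hatch_seat between -0.009 and 0.009 m and y of spudger_tip in the frame of hatch_seat between 0.031 and 0.049 m)) and contact force between spudger and hatch above 0.5 N), for 0.05 s.
5. the tip has run on along the rim to the middle of the right long edge (or, the other way round, the near left corner) (((x of spudger_tip in the frame of hatch_seat between -0.009 and 0.009 m and y of spudger_tip in the frame of hatch_seat between -0.049 and -0.031 m) or (x of spudger_tip in the frame of hatch_seat between -0.089 and -0.071 m and y of spudger_tip in the frame of hatch_seat between 0.031 and 0.049 m)) and contact force between spudger and hatch above 0.5 N), for 0.05 s.
6. the tip has run on along the rim to the near right corner ((x of spudger_tip in the frame of hatch_seat between -0.089 and -0.071 m and y of spudger_tip in the frame of hatch_seat between -0.049 and -0.031 m) and contact force between spudger and hatch above 0.5 N), for 0.05 s.
7. the tip has run on along the rim to the near left corner (or the middle of the right long edge) (((x of spudger_tip in the frame of hatch_seat between -0.089 and -0.071 m and y of spudger_tip in the frame of hatch_seat between 0.031 and 0.049 m) or (x of spudger_tip in the frame of hatch_seat between -0.009 and 0.009 m and y of spudger_tip in the frame of hatch_seat between -0.049 and -0.031 m)) and contact force between spudger and hatch above 0.5 N), for 0.05 s.
8. the tip has run on along the rim to the middle of the left long edge (or the far right corner) (((x of spudger_tip in the frame of hatch_seat between -0.009 and 0.009 m and y of spudger_tip in the frame of hatch_seat between 0.031 and 0.049 m) or (x of spudger_tip in the frame of hatch_seat between 0.071 and 0.089 m and y of spudger_tip in the frame of hatch_seat between -0.049 and -0.031 m)) and contact force between spudger and hatch above 0.5 N), for 0.05 s.
9. the tip has closed the round at the far left corner (all of step 3), for 0.05 s.
At the end, for the whole second after the job is handed in: Every module present lies flat in a cradle (within 6 mm, 0.14 rad); the hatch is home (within 1.5 mm in height, tilt under 0.012 rad); the spudger stands upright at rest in a hole of the stand, shoulder down on the block; blower, speaker and hinge are still in the crate ((distance between ssd0 and slot0 below 0.006 m or distance between ssd0 and slot1 below 0.006 m or distance between ssd0 and slot2 below 0.006 m) and angle between each of ssd0, ssd1, ssd2's own z axis and vertical below 0.08 rad and angle between the x axis of each of ssd0, ssd1, ssd2 and the y axis of laptop, either way round below 0.14 rad and (distance between ssd1 and slot0 below 0.006 m or distance between ssd1 and slot1 below 0.006 m or distance between ssd1 and slot2 below 0.006 m) and (distance between ssd2 and slot0 below 0.006 m or distance between ssd2 and slot1 below 0.006 m or distance between ssd2 and slot2 below 0.006 m) and horizontal distance between hatch and hatch_seat below 0.006 m and angle between the x axis of hatch and the x axis of laptop, either way round below 0.06 rad and z of hatch in the frame of hatch_seat below 0.0015 m and angle between hatch's own z axis and vertical below 0.012 rad and ((horizontal distance between spudger and stand_hole0 below 0.01 m and z of spudger in the frame of stand_hole0 below -0.025 m) or (horizontal distance between spudger and stand_hole1 below 0.01 m and z of spudger in the frame of stand_hole1 below -0.025 m)) and angle between spudger's own z axis and vertical below 0.15 rad and linear speed of each of spudger, hatch below 0.02 m/s and x of blower in the frame of crate between -0.125 and 0.125 m and y of blower in the frame of crate between -0.1 and 0.1 m and z of each of blower, speaker, hinge in the frame of crate below 0.045 m and x of speaker in the frame of crate between -0.125 and 0.125 m and y of speaker in the frame of crate between -0.1 and 0.1 m and x of hinge in the frame of crate between -0.125 and 0.125 m and y of hinge in the frame of crate between -0.1 and 0.1 m); the robot touches nothing.
It fails at once if the screwdriver is knocked over or pulled out of the stand (angle between screwdriver's own z axis and vertical above 0.6 rad or distance of screwdriver from where it was at the start of the episode above 0.05 m).
It fails at once if the battery pack is pushed about (over 30 mm) (distance of battery from where it was at the start of the episode above 0.03 m).
It fails at once if the spudger is drawn over the hatch fast (over 0.12 m/s) (contact force between spudger and hatch above 0.5 N and linear speed of spudger above 0.12 m/s).
Of ssd0, ssd1, ssd2 only 1 to 3 are there at a start; the rules pass over those that are not, and their reading is None.
At some moment in a run one of ssd0, ssd1, ssd2, hatch may be knocked a few centimetres aside while the robot is not near it.
It also fails if it takes over 210 s, if anything falls off the work surface, if the arm or the gripper's body presses on something with over 40 N, if the wrist force passes 120 N, or if a joint passes its speed limit or range.

ROBOT

A 6-joint arm with a two-finger parallel gripper is mounted at the origin on the work surface. World frame = base frame: x ahead of the robot, y to its left, z up, the work surface at z = 0. Lengths are in m, angles in rad, forces in N, time in s.
With the tool pointing down it reaches from about 0.375 to 0.9 m from the base axis. Payload 3.1 kg.
Tool frame: the origin (TCP) lies on the centre line of the jaws, within the pads' length; the fingertips stand 19 mm ahead of it and the grasp point (between the pads) is the TCP; z points along the fingers, y is the line along which they close (so a half turn about z gives the same grasp; the last joint's range is limited). The gripper opens to 85 mm and grips with 20 to 120 N. Pads are 22 mm wide; open, the fingers measure 114 mm over their backs; the gripper's body (76 mm by 85 mm) begins 54 mm behind the grasp point. The pads swing forward as they close: fully open they stand 13 mm farther back than shut.
Start: joints at [1.038, 0.527, 1.433, -0, 1.181, -0.178], TCP at [0.217, 0.586, 0.25] pointing down, gripper open.
Joint ranges: [-3.08, 3.08], [-0.75, 2.2], [0.22, 2.44], [-1.43, 4.57], [0, 2.65], [-2.85, 2.85]. Speed limits (rad/s): [2.79, 2.79, 3.14, 3.14, 3.14, 3.14].

INTERFACE

Orientations are given as a unit quaternion [w, x, y, z].
In Python, from station import ctrl gives the robot as it stands. The module is installed in compiled form; this text tells all that it offers. Calls block until the motion is done:
- ctrl.reach(position, orientation): joint-space move of the TCP to a pose.
- ctrl.line_to(position, rotation=None, max_speed=0.15): straight line of the TCP; rotation=None keeps the orientation; max_speed is the mean speed in m/s.
- ctrl.set_joints(angles): joint-space move.
- ctrl.command_gripper(opening, strength=None): finger opening in m; strength is the grip in N (None keeps the last); returns when the fingers have stopped.
- ctrl.dwell(seconds).
- ctrl.inverse_kinematics(position, orientation): joint angles nearest the present ones, or None.
- ctrl.read_camera(name): name is "side" or "top"; returns (picture, depth): 400x640x3 uint8, blue, green, red; 400x640 float32, m along the optical axis (not along the pixel's ray), 0 where there is no reading.
- ctrl.calibration(name): a dict with "intrinsics" (3x3 intrinsics, pixels), "rvec" (rotation vector, rad) and "tvec" (3), from world to camera coordinates, as OpenCV has them. Camera axes: x right, y down, z forward; pixel columns grow to the right and rows downward; lengths in m; the calibration is good to about 2 mm. A picture is of the moment at which its call begins. calibration takes no time and is no camera call.
A pose or a line that the arm cannot do raises ctrl.MotionError and nothing moves.
- ctrl.sign_off(): hands the job in; it is judged then, once.
Trained networks look in the newest picture that a camera, given by its name, has taken for a name from the list of things; names that differ only in an ending like _2 or _b are one class to them, and where a whole thing is asked for, a point or a joint stands for the part that bears it (a point fixed in the world has none). Each returns a list of dicts, best first, with "p" (0 to 1); they miss things now and then, are a little off and sometimes report something else, mostly with a low value. They report only what shows in the picture. A call takes as long as a camera call. They do not tell look-alikes from the thing itself.
- ctrl.recognise(query, camera): "rect" ([left, top, width, height] in pixels, round what is visible of it).
Readings, each from a call of its own:
- ctrl.read_time_s(): time.
- ctrl.read_q(): joint angles.
- ctrl.read_joint_vel(): joint speeds.
- ctrl.read_effort(): joint torques, N m.
- ctrl.read_tcp_pos(): TCP position.
- ctrl.read_ee_rot(): TCP orientation.
- ctrl.read_ft_force(): force on the tool from outside, world axes, zero at the start.
- ctrl.read_moment(): the same for the moment, N m.
- ctrl.read_opening(): finger opening in m.
- ctrl.read_finger_force(): force on a finger pad.
Only numpy, scipy, OpenCV 4.12 (cv2) and the standard library are available. Lean on these libraries where they do the work, as an engineer would, in place of code of your own. Each camera call takes 0.05 s, during which the arm holds its last target. There are 200 camera calls.

## Working session

There is one attempt and no reset: what is moved stays moved. The work goes in short steps, each a Python script; the robot and the scene stay as the last script left them, time stands still between calls to the robot, and variables do not carry over. Pictures are saved under pics/ and viewed, at most 18 in all, crops included, and the job is handed in when it is done.

```bash
mkdir -p pics; cat > h.py <<'E'
import numpy as np, cv2
from station import ctrl
def cam(n):
    c=ctrl.calibration(n); K=np.array(c["intrinsics"],float); R=cv2.Rodrigues(np.array(c["rvec"],float))[0]; t=np.array(c["tvec"],float).ravel()
    return K,R,t
def cloud(n,d):
    K,R,t=cam(n); v,u=np.mgrid[:d.shape[0],:d.shape[1]]
    P=np.stack([(u-K[0,2])/K[0,0]*d,(v-K[1,2])/K[1,1]*d,d],-1)
    return (P-t)@R
def proj(n,p):
    K,R,t=cam(n); q=(np.atleast_2d(p)@R.T+t)@K.T; return q[:,:2]/q[:,2:]
def down(yaw): # tool z down, tool y axis at angle yaw+90deg ; x axis at yaw
    return np.array([0,np.cos(yaw/2),np.sin(yaw/2),0])
E
python3 - <<'E'
from h import *
for n in("top","side"):
    p,d=ctrl.read_camera(n); cv2.imwrite(f"pics/{n}0.png",p); np.save(f"{n}0.npy",d)
    K,R,t=cam(n); print(n,K[0,0],-R.T@t, R[2])
    for q in "laptop hatch spudger stand crate ssd0 blower speaker hinge screwdriver battery".split():
        print(q,[(np.round(r["rect"]).tolist(),round(r["p"],2)) for r in ctrl.recognise(q,n)])
print(ctrl.read_ee_rot(),ctrl.read_time_s())
E
```

```text
top 401.6883135071299 [0.30230602 0.0331786  1.15491043] [ 0.18322615 -0.00785703 -0.98303939]
laptop [([338.0, 125.0, 90.0, 109.0], 0.56)]
hatch [([269.0, 159.0, 43.0, 58.0], 0.83)]
spudger [([465.0, 166.0, 12.0, 14.0], 0.46)]
stand [([450.0, 166.0, 30.0, 52.0], 0.84)]
crate [([182.0, 162.0, 74.0, 92.0], 0.67)]
ssd0 [([223.0, 201.0, 28.0, 15.0], 0.59), ([189.0, 207.0, 31.0, 10.0], 0.54)]
blower [([194.0, 226.0, 21.0, 19.0], 0.73), ([153.0, 268.0, 20.0, 22.0], 0.64)]
speaker [([447.0, 116.0, 22.0, 41.0], 0.68), ([224.0, 230.0, 26.0, 10.0], 0.66)]
hinge [([226.0, 177.0, 22.0, 14.0], 0.74), ([465.0, 168.0, 15.0, 12.0], 0.6), ([464.0, 195.0, 19.0, 12.0], 0.28)]
screwdriver [([463.0, 196.0, 20.0, 13.0], 0.46)]
battery [([444.0, 113.0, 24.0, 45.0], 0.79)]
side 419.2602468427079 [0.2065748  0.75055577 0.83304835] [ 0.29024594 -0.65123845 -0.70117457]
laptop [([271.0, 128.0, 121.0, 78.0], 0.82)]
hatch [([260.0, 211.0, 74.0, 45.0], 0.76)]
spudger [([357.0, 102.0, 8.0, 22.0], 0.61)]
stand [([354.0, 118.0, 45.0, 21.0], 0.56)]
crate [([203.0, 241.0, 135.0, 119.0], 0.76), ([354.0, 116.0, 44.0, 26.0], 0.51), ([252.0, 263.0, 19.0, 17.0], 0.37)]
ssd0 [([255.0, 303.0, 28.0, 26.0], 0.64), ([279.0, 269.0, 20.0, 30.0], 0.58), ([271.0, 128.0, 123.0, 80.0], 0.53), ([312.0, 278.0, 13.0, 30.0], 0.53)]
blower [([280.0, 309.0, 34.0, 36.0], 0.82), ([308.0, 378.0, 33.0, 22.0], 0.71)]
speaker [([269.0, 132.0, 125.0, 74.0], 0.63), ([310.0, 277.0, 17.0, 33.0], 0.56)]
hinge [([252.0, 264.0, 19.0, 18.0], 0.58), ([198.0, 260.0, 21.0, 20.0], 0.54)]
screwdriver [([383.0, 105.0, 8.0, 25.0], 0.64)]
battery [([303.0, 109.0, 35.0, 16.0], 0.8), ([268.0, 134.0, 123.0, 75.0], 0.33), ([281.0, 307.0, 34.0, 36.0], 0.23)]
[6.80549819e-06 1.76459058e-01 9.84307981e-01 1.24444108e-05] 1.2
```

View pics/top0.png

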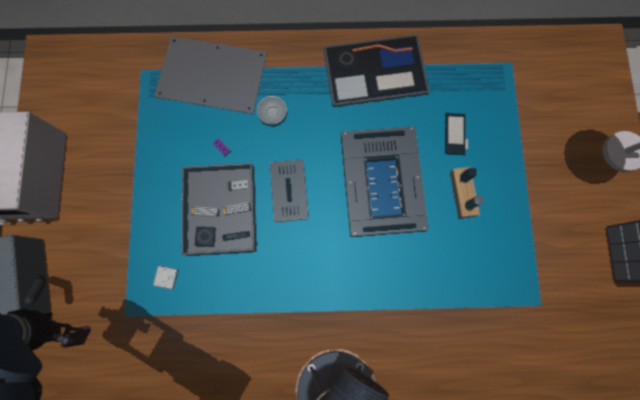

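View pics/side0.png

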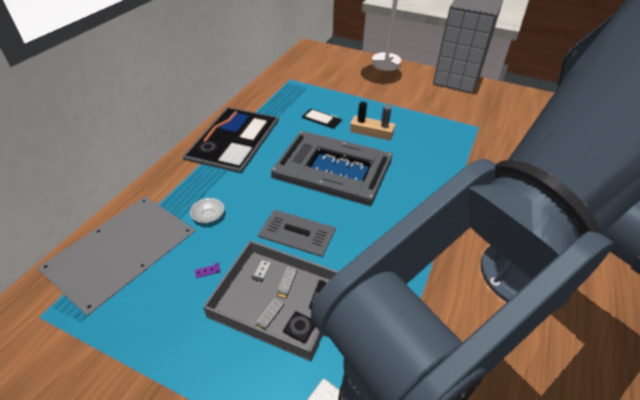

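```bash
cat >> h.py <<'E'
def ortho(n,img,x0,x1,y0,y1,z,s=0.0005):
    # image: rows: x decreasing downward, cols: y decreasing to right
    W=int((y1-y0)/s);H=int((x1-x0)/s)
    c=np.array([[x1,y1,z],[x1,y0,z],[x0,y0,z],[x0,y1,z]])
    M=cv2.getPerspectiveTransform(proj(n,c).astype(np.float32),np.float32([[0,0],[W,0],[W,H],[0,H]]))
    return cv2.warpPerspective(img,M,(W,H),flags=cv2.INTER_CUBIC)
E
python3 - <<'E'
from h import *
p=cv2.imread("pics/top0.png"); d=np.load("top0.npy"); C=cloud("top",d)
for nm,(u,v) in dict(crate=(219,225),hatch=(289,190),laptop=(384,185),stand=(465,192),mat=(300,260),spud=(470,173),screw=(478,203),ssdA=(237,208),ssdB=(205,211),hinge=(237,184),speaker=(237,236)).items(): print(nm,C[v,u].round(4))
cv2.imwrite("pics/crop1.png",cv2.resize(p[150:265,175:315],None,fx=5.6,fy=5.2,interpolation=cv2.INTER_CUBIC)[:600,:800])
cv2.imwrite("pics/crop2.png",cv2.resize(p[110:240,330:490],None,fx=4.6,fy=4.6,interpolation=cv2.INTER_CUBIC))
m=(C[...,2]>-0.003)&(C[...,2]<0.003)&(d>0); print(m.sum(),C[250:300,250:450,2].mean(),C[250:300,250:450,2].std())
E
```

```text
crate [0.4552 0.3222 0.0057]
hatch [0.5504 0.119  0.0202]
laptop [ 0.5622 -0.1586  0.0062]
stand [ 0.5295 -0.3829  0.0377]
mat [ 0.3504  0.0911 -0.0036]
spud [ 0.5681 -0.3762  0.1042]
screw [ 0.4844 -0.388   0.1095]
ssdA [0.5018 0.2691 0.0162]
ssdB [0.4951 0.3606 0.0163]
hinge [0.5743 0.2717 0.009 ]
speaker [0.4211 0.2676 0.017 ]
149917 0.004868438314698685 0.06721440976301227
```

View pics/crop1.png

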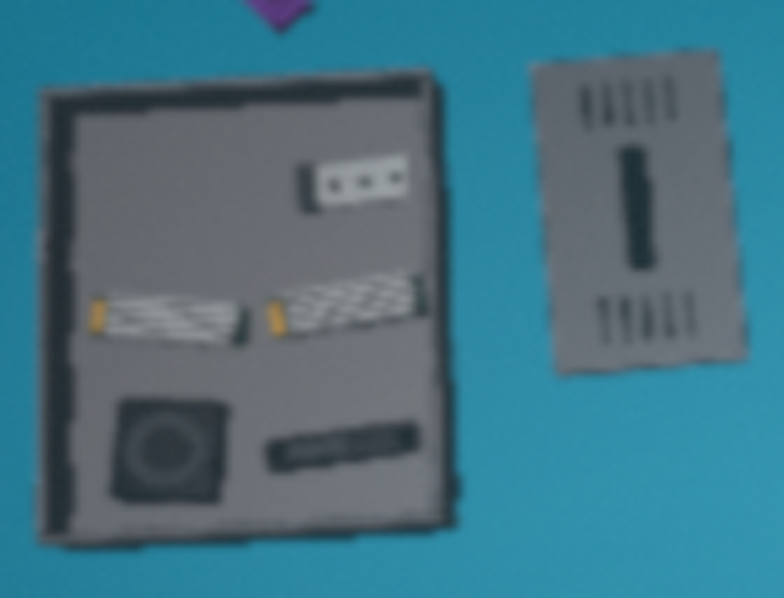

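View pics/crop2.png

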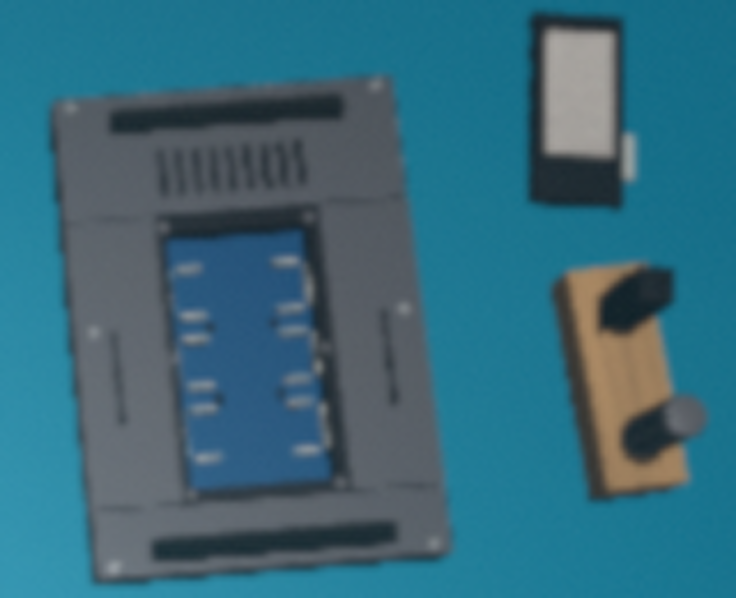

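```bash
cat >> h.py <<'E'
from scipy.optimize import minimize
def rect(w,h,z,cx=0,cy=0): # segments (model frame)
    c=np.array([[cx+sx*w/2,cy+sy*h/2,z] for sx,sy in((1,1),(1,-1),(-1,-1),(-1,1))])
    return [(c[i],c[(i+1)%4]) for i in range(4)]
M=dict(laptop=rect(.31,.22,.03)+rect(.184,.104,.03,-.02)+rect(.014,.15,.04,-.14)+rect(.014,.15,.04,.135),
 crate=rect(.25,.2,.045),hatch=rect(.18,.1,.008)+rect(.07,.014,.018),ssd=rect(.08,.022,.013),stand=rect(.14,.05,.035))
def samples(segs,n=40):
    P=[];T=[]
    for a,b in segs:
        t=np.linspace(.04,.96,n)[:,None]; P.append(a+(b-a)*t); T.append(a+(b-a)*(t+.01))
    return np.vstack(P),np.vstack(T)
def fit(n,img,segs,x0,z=0.,signed=None,rng=.012,ryaw=.1):
    L=cv2.cvtColor(img,cv2.COLOR_BGR2LAB).astype(np.float32); 
    P,T=samples(segs)
    def mk(sig):
        B=cv2.GaussianBlur(L,(0,0),sig); return cv2.Sobel(B,cv2.CV_32F,1,0,ksize=3)/8,cv2.Sobel(B,cv2.CV_32F,0,1,ksize=3)/8
    def cost(p,g):
        c,s=np.cos(p[2]),np.sin(p[2]); R=np.array([[c,-s,0],[s,c,0],[0,0,1]]); o=np.array([p[0],p[1],z])
        a=proj(n,P@R.T+o); b=proj(n,T@R.T+o); t=b-a; t/=np.linalg.norm(t,axis=1)[:,None]+1e-9
        mx,my=a[:,0].astype(np.float32)[None],a[:,1].astype(np.float32)[None]
        gx=cv2.remap(g[0],mx,my,cv2.INTER_CUBIC)[0]; gy=cv2.remap(g[1],mx,my,cv2.INTER_CUBIC)[0]
        v=np.linalg.norm(-gx*t[:,1:]+gy*t[:,:1],axis=1)
        return -np.minimum(v,25).mean()
    g=mk(1.5); best=None
    for dx in np.linspace(-rng,rng,7):
        for dy in np.linspace(-rng,rng,7):
            for w in np.linspace(-ryaw,ryaw,7):
                p=np.array(x0)+[dx,dy,w]; f=cost(p,g)
                if best is None or f<best[0]: best=(f,p)
    p=best[1]
    for s in(1.5,1.0,.8):
        r=minimize(cost,p,args=(mk(s),),method="Nelder-Mead",options=dict(initial_simplex=p+np.array([[0,0,0],[.003,0,0],[0,.003,0],[0,0,.03]]),xatol=1e-5,fatol=1e-5)); p=r.x
    return p,r.fun
E
python3 - <<'E'
from h import *
G=dict(laptop=(.545,-.155,.1),crate=(.485,.32,.02),hatch=(.55,.119,.03),stand=(.53,-.383,.15))
S={}
for n in("top","side"):
    p=cv2.imread(f"pics/{n}0.png")
    C=cloud(n,np.load(f"{n}0.npy"))
    ov=p.copy()
    for k,g in list(G.items())+[("ssdA",(.502,.269,1.65)),("ssdB",(.4955,.359,1.5))]:
        m=M[k[:3] if k.startswith("ssd") else k]; z=.005 if k.startswith("ssd") else 0
        q,f=fit(n,p,m,g,z,rng=.02 if z==0 else .009,ryaw=.15); print(n,k,q.round(4),round(f,2))
        c,s=np.cos(q[2]),np.sin(q[2]); R=np.array([[c,-s,0],[s,c,0],[0,0,1]])
        for a,b in m:
            uv=np.round((proj(n,np.array([a,b])@R.T+[q[0],q[1],z])+.5)*16-8).astype(int); cv2.line(ov,tuple(uv[0].tolist()),tuple(uv[1].tolist()),(0,255,255),1,cv2.LINE_AA,4)
    cv2.imwrite(f"pics/ov_{n}.png",cv2.resize(ov[105:260,175:490] if n=="top" else ov[95:375,195:405],None,fx=2.5 if n=="top" else 2.1,fy=2.5 if n=="top" else 2.1,interpolation=cv2.INTER_CUBIC))
E
```

```text
top laptop [ 0.5594 -0.1532  0.0561] -8.28
top crate [0.4946 0.3127 0.0343] -19.52Traceback (most recent call last):
  File "<stdin>", line 10, in <module>
  File "h.py", line 47, in fit
    p=np.array(x0)+[dx,dy,w]; f=cost(p,g)
                                ~~~~^^^^^
  File "h.py", line 38, in cost
    a=proj(n,P@R.T+o); b=proj(n,T@R.T+o); t=b-a; t/=np.linalg.norm(t,axis=1)[:,None]+1e-9
                         ~~~~^^^^^^^^^^^
  File "h.py", line 11, in proj
    K,R,t=cam(n); q=(np.atleast_2d(p)@R.T+t)@K.T; return q[:,:2]/q[:,2:]
          ~~~^^^
  File "h.py", line 4, in cam
    c=ctrl.calibration(n); K=np.array(c["intrinsics"],float); R=cv2.Rodrigues(np.array(c["rvec"],float))[0]; t=np.array(c["tvec"],float).ravel()
ValueError: time passes only in moves, steps and waits
```

```bash
python3 - <<'E'
s=open('h.py').read()
s=s.replace("def cam(n):","import functools\n@functools.lru_cache(None)\ndef cam(n):",1)
s+='''
def draw(n,ov,m,q,z):
    c,s=np.cos(q[2]),np.sin(q[2]); R=np.array([[c,-s,0],[s,c,0],[0,0,1]])
    for a,b in m:
        uv=np.round(proj(n,np.array([a,b])@R.T+[q[0],q[1],z])*16).astype(int); cv2.line(ov,tuple(uv[0].tolist()),tuple(uv[1].tolist()),(0,255,255),1,cv2.LINE_AA,4)
'''
open('h.py','w').write(s)
E
cat > f0.py <<'E'
from h import *
G=dict(laptop=(.5594,-.1532,.08),crate=(.4946,.3127,.03),hatch=(.55,.119,.03),stand=(.53,-.383,.15))
for n in("top","side"):
    p=cv2.imread(f"pics/{n}0.png"); ov=p.copy()
    for k,g in list(G.items())+[("ssdA",(.502,.269,1.65)),("ssdB",(.4955,.359,1.5))]:
        m=M[k[:3] if k.startswith("ssd") else k]; z=.005 if k.startswith("ssd") else 0
        q,f=fit(n,p,m,g,z,rng=.015 if z==0 else .009,ryaw=.12); print(n,k,q.round(4),round(f,2))
        draw(n,ov,m,q,z)
    k=2.5 if n=="top" else 2.1
    cv2.imwrite(f"pics/ov_{n}.png",cv2.resize(ov[105:260,175:490] if n=="top" else ov[95:375,195:405],None,fx=k,fy=k,interpolation=cv2.INTER_CUBIC))
E
python3 f0.py
```

```text
top laptop [ 0.5726 -0.1529  0.0574] -13.37
top crate [0.4947 0.3128 0.0351] -19.52
top hatch [0.5524 0.1211 0.0726] -13.45
top stand [ 0.5327 -0.3863  0.0842] -17.68
top ssdA [0.5013 0.2774 1.7266] -10.24
top ssdB [0.4959 0.3682 1.4748] -13.34
side laptop [ 0.5717 -0.1502  0.0624] -16.76
side crate [0.4943 0.3209 0.0396] -17.36
side hatch [0.5518 0.1263 0.0675] -17.61
side stand [ 0.5329 -0.3867  0.0908] -21.3
side ssdA [0.5026 0.2711 1.7465] -16.01
side ssdB [0.4962 0.3683 1.5053] -12.87
```

View pics/ov_top.png

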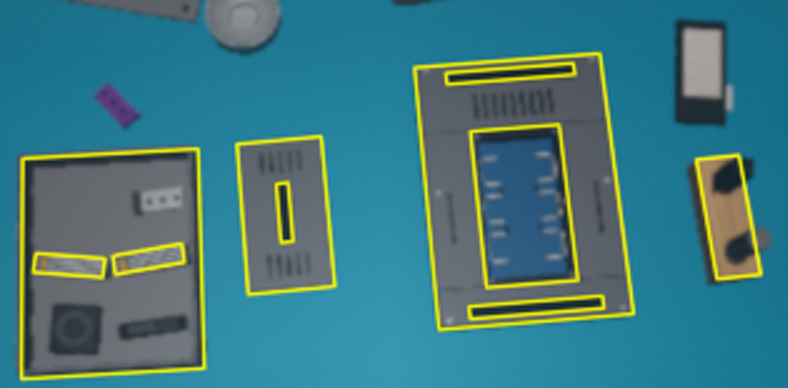

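View pics/ov_side.png

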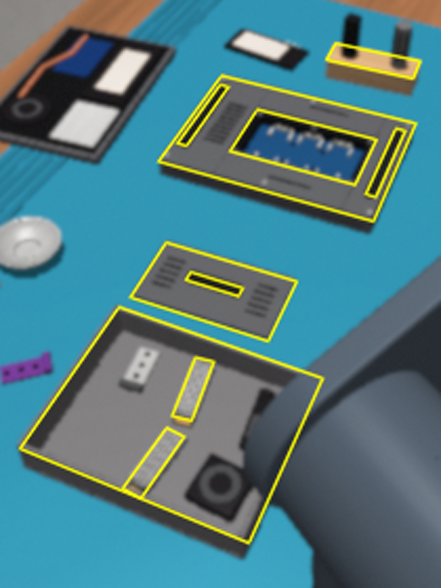

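```bash
python3 - <<'E'
from h import *
for n in("top","side"):
    p=cv2.imread(f"pics/{n}0.png"); d=np.load(f"{n}0.npy"); C=cloud(n,d); z=C[...,2]
    L=cv2.cvtColor(p,cv2.COLOR_BGR2HSV)
    def box(a,b,c,e): return (C[...,0]>a)&(C[...,0]<b)&(C[...,1]>c)&(C[...,1]<e)&(d>0)
    # colour mask hatch & laptop : low saturation
    gl=L[...,1]<90
    for nm,b,zc in(("hatch",(.44,.66,.05,.19),None),("ssdA",(.465,.545,.222,.317),.0115),("ssdB",(.465,.54,.318,.409),.0115),("laptop",(.38,.77,-.30,-.01),.018),("stand",(.44,.62,-.43,-.34),.025)):
        m=box(*b)&((z>zc) if zc else gl); 
        if nm=="laptop": m&=z<.06
        if nm=="stand": m&=z<.045
        r=cv2.minAreaRect((C[m][:,:2]*1000).astype(np.float32)); print(n,nm,m.sum(),np.round(r[0],1),np.round(r[1],1),round(r[2],1),"mean",C[m].mean(0).round(4))
    q=(.45,.56,.23,.41)
    for nm,b in(("crate floor",(.55,.6,.33,.39)),("mat",(.4,.65,.0,.04)),("mat2",(.4,.65,-.34,-.3)),("lap",(.45,.65,-.25,-.23)),("hatch",(.48,.62,.08,.10))):
        m=box(*b); print(n,nm,np.median(z[m]).round(4))
E
```

```text
top hatch 1925 [553.5 121.3] [178.6  97.7] 4.0 mean [0.5518 0.1213 0.0084]
top ssdA 159 [506.2 260. ] [36.5 93.6] 23.5 mean [0.5038 0.2662 0.0179]
top ssdB 147 [495.8 362.6] [88.8 21.6] 84.9 mean [0.4957 0.3593 0.0165]
top laptop 6282 [ 575.  -155.4] [311.7 221.3] 3.2 mean [ 0.5749 -0.1546  0.0301]
top stand 678 [ 533.6 -388. ] [140.9  54.7] 5.9 mean [ 0.5286 -0.3825  0.0346]
top crate floor 0.0049
top mat 0.0007
top mat2 0.0005
top lap 0.0301
top hatch 0.0079
side hatch 2019 [555.9 122.9] [184.3 102.4] 4.6 mean [0.5512 0.1255 0.0082]
side ssdA 495 [505.  262.8] [79.5 81.4] 0.2 mean [0.5035 0.2443 0.0241]
side ssdB 293 [495.  361.3] [67. 24.] 83.7 mean [0.4945 0.3628 0.0161]
side laptop 4175 [ 572.5 -154. ] [311.3 227.4] 3.2 mean [ 0.57   -0.1409  0.0292]
side stand 421 [ 531.  -385.5] [140.3  62.2] 5.8 mean [ 0.5283 -0.3778  0.0338]
side crate floor 0.0045
side mat 0.0001
side mat2 0.0001
side lap 0.0294
side hatch 0.0075
```

```bash
python3 - <<'E'
from h import *
for n in("top","side"):
    p=cv2.imread(f"pics/{n}0.png"); d=np.load(f"{n}0.npy"); Z=cloud(n,d)[...,2].astype(np.float32)
    for nm,x,y,w in(("A",.502,.269,1.735),("B",.496,.3605,1.49)):
        s=np.arange(-.054,.0541,.003); a=np.array([np.cos(w),np.sin(w)]); b=np.array([-a[1],a[0]])
        P=np.array([[*(np.array([x,y])+si*a+t*b),.018] for si in s for t in(-.006,-.003,0,.003,.006)])
        uv=proj(n,P).astype(np.float32)
        c=cv2.remap(p,uv[None,:,0].copy(),uv[None,:,1].copy(),cv2.INTER_LINEAR)[0].reshape(len(s),5,3).mean(1)
        zz=np.median(cv2.remap(Z,uv[None,:,0].copy(),uv[None,:,1].copy(),cv2.INTER_NEAREST)[0].reshape(len(s),5),1)
        print(n,nm)
        for si,ci,zi in zip(s,c,zz): print(round(si*1000),ci.astype(int),round(zi*1000,1),end=' | ')
        print()
E
```

```text
top A
-54 [134 113  42] -0.1 | -51 [94 80 40] 26.3 | -48 [72 64 48] 41.1 | -45 [85 79 71] 44.5 | -42 [98 93 86] 7.1 | -39 [91 87 76] 7.9 | -36 [87 84 72] 11.0 | -33 [108 104  96] 14.9 | -30 [130 126 120] 11.7 | -27 [139 135 130] 15.6 | -24 [139 135 130] 17.3 | -21 [136 133 128] 14.2 | -18 [136 133 127] 15.5 | -15 [135 130 125] 17.7 | -12 [132 129 123] 14.7 | -9 [132 129 124] 17.3 | -6 [137 134 128] 17.1 | -3 [139 135 130] 15.7 | 0 [139 134 129] 15.6 | 3 [138 134 129] 15.5 | 6 [135 132 126] 15.9 | 9 [133 129 123] 15.5 | 12 [134 129 125] 17.3 | 15 [137 133 128] 17.3 | 18 [138 134 128] 17.2 | 21 [135 131 126] 16.3 | 24 [134 130 125] 14.2 | 27 [132 129 123] 14.9 | 30 [123 122 118] 15.3 | 33 [101 114 119] 8.2 | 36 [ 82 120 141] 5.4 | 39 [ 86 124 146] 11.0 | 42 [101 117 127] 5.9 | 45 [112 111 111] 6.7 | 48 [111 107 103] 4.6 | 51 [96 92 86] 6.7 | 54 [82 79 68] 9.2 | 
top B
-54 [ 85 124 147] 9.4 | -51 [ 99 119 131] 2.7 | -48 [110 112 113] 5.4 | -45 [112 108 104] 5.7 | -42 [99 95 89] 5.9 | -39 [82 79 69] 7.7 | -36 [89 86 76] 10.6 | -33 [116 112 106] 14.8 | -30 [135 132 127] 15.9 | -27 [141 13
[... 1712 characters left out ...]
 143 144] 6.5 | -30 [151 152 153] 16.7 | -27 [152 154 155] 15.1 | -24 [148 149 151] 14.6 | -21 [148 150 151] 16.0 | -18 [154 155 157] 16.4 | -15 [156 157 159] 16.8 | -12 [152 153 154] 17.4 | -9 [150 151 153] 17.0 | -6 [154 155 157] 14.7 | -3 [156 157 159] 16.4 | 0 [152 153 154] 17.3 | 3 [147 149 149] 15.9 | 6 [151 153 153] 18.1 | 9 [154 155 156] 16.2 | 12 [148 149 150] 16.2 | 15 [147 148 149] 17.4 | 18 [154 155 156] 12.5 | 21 [154 155 157] 15.0 | 24 [150 151 153] 14.3 | 27 [149 150 152] 17.1 | 30 [145 147 148] 16.7 | 33 [133 134 135] 16.8 | 36 [110 112 112] 13.5 | 39 [78 93 99] 8.3 | 42 [ 92 117 135] 8.5 | 45 [117 124 133] 43.3 | 48 [96 95 97] 42.4 | 51 [63 62 64] 39.4 | 54 [58 57 58] 29.9 |
```

```bash
cat >> h.py <<'E'
M["ssd"]=rect(.066,.022,.013)
LAP=np.array([.573,-.153,.059])
def lp(x,y,L=None):
    L=LAP if L is None else L; c,s=np.cos(L[2]),np.sin(L[2]); return np.array([L[0]+c*x-s*y,L[1]+s*x+c*y])
def ori(p,yaw): # best of yaw / yaw+pi
    best=None
    for y in(yaw,yaw+np.pi):
        q=ctrl.inverse_kinematics([float(v) for v in p],down(y).tolist())
        if q is not None and (best is None or abs(q[5])<abs(best[0])): best=(q[5],y)
    print("q6",best); return down(best[1]).tolist()
def look(tag):
    I={}
    for n in("top","side"):
        p,d=ctrl.read_camera(n); cv2.imwrite(f"pics/{n}_{tag}.png",p); np.save(f"{n}_{tag}.npy",d); I[n]=p
    return I
E
cat > pick.py <<'E'
import sys
from h import *
g=dict(A=(.502,.2685,1.735),B=(.496,.360,1.49))[sys.argv[1]]; slot=float(sys.argv[2]); tag="p"+sys.argv[1]
I=look(tag); r=[]
for n in("top","side"):
    q,f=fit(n,I[n],M["ssd"],g,.005,rng=.006,ryaw=.1); print(n,q.round(4),round(f,2)); r.append(q)
q=r[0]; assert np.hypot(*(q-g)[:2])<.008 and abs(q[2]-g[2])<.1
q=np.mean([q,q,r[1]],0) if np.hypot(*(r[1]-q)[:2])<.006 else q; print("use",q.round(4))
up=[q[0],q[1],.14]; o=ori(up,q[2]); ctrl.command_gripper(.045,30); ctrl.reach(up,o)
ctrl.line_to([q[0],q[1],.028],o,.12); ctrl.command_gripper(.0,30)
print("open",ctrl.read_opening(),ctrl.read_tcp_pos()); ctrl.line_to(up,o,.15); print("held",ctrl.read_opening(),ctrl.read_time_s())
xy=lp(-.02+slot,0); pp=[*xy,.14]; o=ori(pp,LAP[2]+np.pi/2); ctrl.reach(pp,o); I=look(tag+"h")
print(ctrl.read_tcp_pos(),ctrl.read_opening(),ctrl.read_ft_force(),ctrl.read_time_s())
E
python3 pick.py A .046
```

```text
top [0.5028 0.2698 1.7129] -10.56
side [0.5034 0.2666 1.7339] -14.48
use [0.503  0.2687 1.7199]
q6 (np.float64(0.14571068620995353), np.float64(1.7198886219879224))
open 0.0208076536088498 [0.50364893 0.26893873 0.0289917 ]
held 0.020929022084890028 5.7
q6 (np.float64(-0.487340306231415), np.float64(1.6297963267948965))
[ 0.59899643 -0.14985917  0.13996605] 0.021030876624207873 [ 0.11640827  0.36948293 -0.86590855] 7.3833
```

```bash
python3 - <<'E'
from h import *
out=[]
for n in("top","side"):
    p=cv2.imread(f"pics/{n}_pAh.png")
    q=LAP
    for k in(-1,0,1): draw(n,p,rect(.028,.086,.011,-.02+.046*k),q,0)
    draw(n,p,rect(.08,.022,0),[*lp(.026,0),LAP[2]+np.pi/2],.14-.018)
    draw(n,p,rect(.184,.104,.03,-.02),q,0)
    u,v=proj(n,[[*lp(0.02,0),.05]])[0].astype(int)
    c=p[v-55:v+55,u-72:u+72]; out.append(cv2.resize(c,(786//2*1,600//2),interpolation=cv2.INTER_CUBIC))
cv2.imwrite("pics/c_h.png",np.vstack(out))
E
```

```text
(no output)
```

View pics/c_h.png

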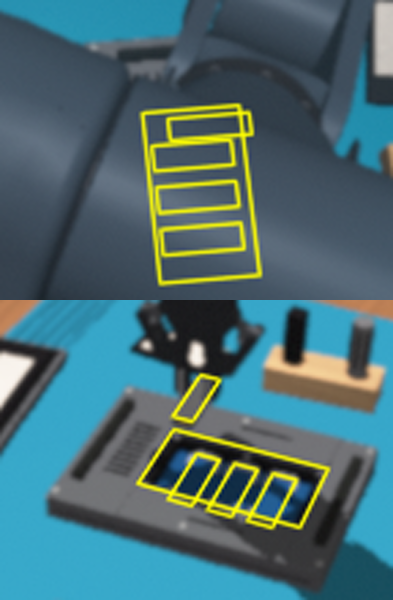

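```bash
cat > place.py <<'E'
import sys
from h import *
t=np.array(ctrl.read_tcp_pos()); t=t.copy()
ctrl.line_to([t[0],t[1],.05],None,.1); f0=np.array(ctrl.read_ft_force())
for z in np.arange(.044,.0283,-.002):
    ctrl.line_to([t[0],t[1],float(z)],None,.04); f=np.array(ctrl.read_ft_force())-f0; print(round(float(z),4),f.round(2),round(ctrl.read_tcp_pos()[2],4))
    if abs(f[2])>4 : print("contact"); break
if len(sys.argv)>1 or z<.0325:
    ctrl.command_gripper(.034); ctrl.line_to([t[0],t[1],.14],None,.15)
    print(ctrl.read_time_s())
E
python3 place.py
```

```text
0.044 [ 1.77 -0.91 -1.65] 0.0443
0.042 [ 2.1  -2.73 -0.5 ] 0.0422
0.04 [ 1.05 -5.31  0.04] 0.0401
0.038 [ 1.49 -4.97  0.41] 0.0381
0.036 [ 0.26 -5.45 -0.34] 0.036
0.034 [ 0.89 -5.42  3.06] 0.0344
0.032 [ 0.05 -6.72  4.66] 0.0328
contact
11.3833
```

```bash
python3 - <<'E'
from h import *
t=ctrl.read_tcp_pos(); ctrl.reach([.45,.12,.25],down(1.63).tolist())
I=look("aA"); out=[]
for n in("top","side"):
    p=I[n]
    q,f=fit(n,p,M["ssd"],(*lp(.026,0),1.63),.005,rng=.008,ryaw=.1); print(n,q.round(4),f)
    l,f=fit(n,p,M["laptop"],LAP,0,rng=.006,ryaw=.05); print(n,l.round(4),f)
    C=cloud(n,np.load(f"{n}_aA.npy"));P=C.reshape(-1,3); 
    m=(abs(P[:,0]-.599)<.02)&(abs(P[:,1]+.151)<.04)&(P[:,2]>.013)&(P[:,2]<.03); print(m.sum(),np.median(P[m],0),np.percentile(P[m][:,2],[10,90]))
    u,v=proj(n,[[*lp(-.02,0),.03]])[0].astype(int)
    out.append(cv2.resize(p[v-40:v+40,u-50:u+50],None,fx=4,fy=4,interpolation=cv2.INTER_CUBIC))
cv2.imwrite("pics/c_aA.png",np.hstack(out)); print(ctrl.read_tcp_pos(),ctrl.read_time_s())
E
```

```text
top [ 0.5987 -0.1508  1.6452] -10.85263195992959
top [ 0.5725 -0.1529  0.0573] -14.457865519255586
173 [ 0.59805841 -0.14658784  0.01868763] [0.01400276 0.02333655]
side [ 0.5828 -0.1595  1.5309] -13.582598928685774
side [ 0.5717 -0.1495  0.0624] -15.308675947663454
40 [ 0.59987539 -0.12430334  0.01932225] [0.0156838  0.02393362]
[0.45102504 0.11911335 0.24952782] 12.725
```

View pics/c_aA.png

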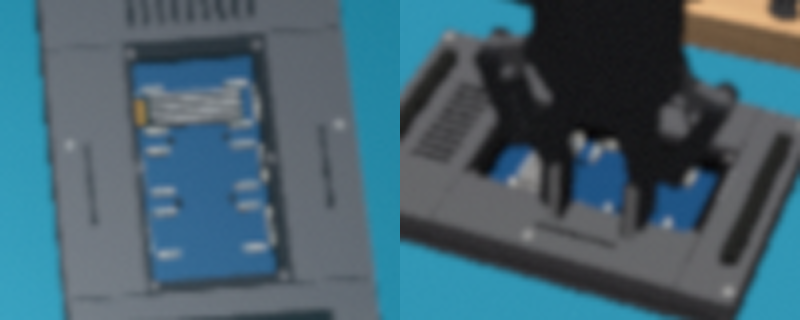

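```bash
python3 - <<'E'
from h import *
p=cv2.imread("pics/top0.png"); s=.0005
x0,x1,y0,y1=.46,.65,-.215,-.09
o=ortho("top",p,x0,x1,y0,y1,.011,s); g=cv2.cvtColor(o,cv2.COLOR_BGR2HSV)
m=((g[...,1]<110)&(g[...,2]>105)).astype(np.uint8)
n,l,st,c=cv2.connectedComponentsWithStats(m)
for i in range(1,n):
    if st[i,4]>60:
        x=x1-c[i,1]*s; y=y1-c[i,0]*s; d=np.array([x,y])-LAP[:2]; cc,ss=np.cos(.058),np.sin(.058); print(np.round([x,y,(cc*d[0]+ss*d[1])*1e3,(-ss*d[0]+cc*d[1])*1e3],3),st[i,2:5])
cv2.imwrite("pics/o_slots.png",cv2.resize(o,None,fx=2,fy=1.5))
E
```

```text
[ 0.637 -0.093 67.306 56.359] [ 12  16 121]
[  0.53   -0.097 -39.263  58.388] [  40  343 8928]
[  0.601  -0.188  26.213 -36.265] [  50   79 1586]
[ 0.613 -0.119 41.587 31.499] [ 43  22 548]
[ 0.582 -0.122 10.889 30.428] [ 37  17 547]
[  0.57   -0.189  -5.535 -35.331] [ 45  36 697]
[ 0.567 -0.122 -4.086 30.791] [ 39  17 565]
[  0.555  -0.111 -15.719  42.882] [ 11  47 207]
[  0.542  -0.19  -33.314 -35.101] [ 49  31 700]
[  0.537  -0.125 -34.702  29.83 ] [ 38  17 533]
[  0.525  -0.187 -50.161 -30.708] [ 34  17 464]
[  0.506  -0.124 -65.425  32.961] [  46   81 1319]
[  0.502  -0.195 -73.152 -38.273] [  46   71 1050]
[   0.461   -0.189 -113.566  -29.437] [121   6 441]
```

View pics/o_slots.png

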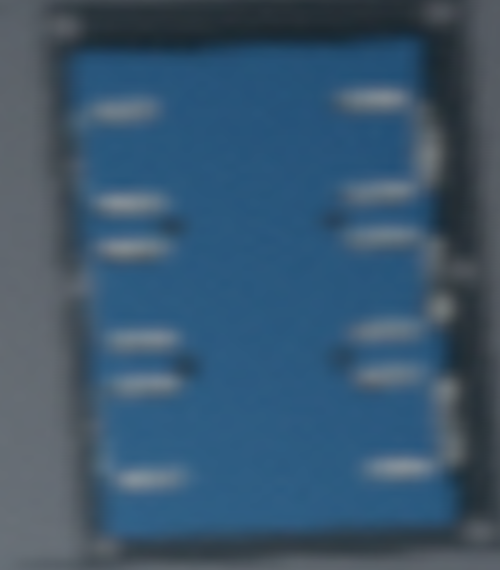

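```bash
python3 - <<'E'
from h import *
n="top";p=cv2.imread("pics/top_aA.png"); Z=cloud(n,np.load("top_aA.npy"))[...,2].astype(np.float32)
w=LAP[2]+np.pi/2; x,y=lp(.026,0); z=.020
s=np.arange(-.052,.0521,.002); a=np.array([np.cos(w),np.sin(w)]); b=np.array([-a[1],a[0]])
for p,z in((cv2.imread("pics/top_aA.png"),.02),):
    P=np.array([[*(np.array([x,y])+si*a+t*b),z] for si in s for t in(-.005,-.0025,0,.0025,.005)])
    uv=proj(n,P).astype(np.float32)
    c=cv2.remap(p,uv[None,:,0].copy(),uv[None,:,1].copy(),cv2.INTER_LINEAR)[0].reshape(len(s),5,3).mean(1)
    zz=np.median(cv2.remap(Z,uv[None,:,0].copy(),uv[None,:,1].copy(),cv2.INTER_NEAREST)[0].reshape(len(s),5),1)
    for si,ci,zi in zip(s,c,zz): print(round(si*1000),ci.astype(int),round(zi*1000,1),end=' | ')
E
```

```text
-52 [67 60 51] 22.8 | -50 [66 59 51] 21.3 | -48 [77 71 64] 21.7 | -46 [99 94 87] 15.2 | -44 [117 110 100] 13.2 | -42 [126 112  97] 5.9 | -40 [129 104  78] 5.8 | -38 [129  97  62] 7.0 | -36 [128  94  55] 2.8 | -34 [123  97  68] 7.8 | -32 [124 108  88] 12.6 | -30 [128 120 109] 14.5 | -28 [134 129 122] 14.7 | -26 [136 132 126] 14.7 | -24 [137 133 128] 19.5 | -22 [137 133 127] 17.4 | -20 [135 131 125] 20.0 | -18 [134 129 123] 20.0 | -16 [134 130 123] 21.3 | -14 [136 131 125] 14.3 | -12 [138 133 127] 16.3 | -10 [140 135 129] 17.9 | -8 [139 135 129] 19.6 | -6 [138 133 128] 19.6 | -4 [137 132 126] 18.3 | -2 [135 130 125] 19.8 | 0 [134 130 124] 22.6 | 2 [133 129 123] 13.5 | 4 [134 130 123] 16.2 | 6 [134 129 123] 19.4 | 8 [132 128 122] 19.3 | 10 [130 125 120] 23.6 | 12 [130 125 119] 20.9 | 14 [131 125 119] 20.9 | 16 [132 127 121] 22.3 | 18 [132 127 121] 20.8 | 20 [132 128 122] 18.9 | 22 [129 125 119] 19.7 | 24 [126 122 116] 23.4 | 26 [124 119 113] 23.4 | 28 [123 118 111] 23.3 | 30 [120 116 109] 21.3 | 32 [114 110 102] 21.6 | 34 [101 100  91] 14.0 | 36 [87 97 94] 12.7 | 38 [ 79 102 110] 12.3 | 40 [ 76 113 132] 14.7 | 42 [ 75 111 132] 15.5 | 44 [ 74 101 118] 21.1 | 46 [75 87 94] 22.2 | 48 [84 84 82] 30.0 | 50 [96 90 84] 30.0 | 52 [108 101  94] 30.0 |
```

```bash
cat > fix.py <<'E'
from h import *
t=lp(.026,.0016); o=ori([*t,.14],LAP[2]+np.pi/2); ctrl.reach([*t,.14],o); ctrl.dwell(.3)
ctrl.line_to([*t,.032],o,.12); ctrl.command_gripper(0,30); print(ctrl.read_opening(),ctrl.read_tcp_pos())
ctrl.line_to([*t,.038],o,.05); ctrl.dwell(.2); f0=np.array(ctrl.read_ft_force())
t=lp(.026,-.0029); ctrl.line_to([*t,.037],o,.03)
for z in np.arange(.036,.0275,-.0015):
    ctrl.line_to([*t,float(z)],o,.03); f=np.array(ctrl.read_ft_force())-f0; print(round(float(z),4),f.round(2),np.round(ctrl.read_tcp_pos(),4))
    if f[2]>5: break
ctrl.command_gripper(.034); ctrl.line_to([*t,.14],o,.2); ctrl.reach([.42,.2,.22],down(1.63).tolist())
I=look("aA2"); n="top"; p=I[n]; Z=cloud(n,np.load("top_aA2.npy"))[...,2].astype(np.float32)
w=LAP[2]+np.pi/2; x,y=lp(.026,0); z=.018
s=np.arange(-.05,.0501,.002); a=np.array([np.cos(w),np.sin(w)]); b=np.array([-a[1],a[0]])
P=np.array([[*(np.array([x,y])+si*a+t*b),z] for si in s for t in(-.005,-.0025,0,.0025,.005)])
uv=proj(n,P).astype(np.float32)
c=cv2.remap(p,uv[None,:,0].copy(),uv[None,:,1].copy(),cv2.INTER_LINEAR)[0].reshape(len(s),5,3).mean(1)
zz=np.median(cv2.remap(Z,uv[None,:,0].copy(),uv[None,:,1].copy(),cv2.INTER_NEAREST)[0].reshape(len(s),5),1)
for si,ci,zi in zip(s,c,zz): print(round(si*1000),ci.astype(int),round(zi*1000,1),end=' | ')
print(fit(n,p,M["ssd"],(x,y,w),.005,rng=.008,ryaw=.1),(x,y,w))
out=[]
for n in I:
    p=I[n];u,v=proj(n,[[*lp(-.02,0),.03]])[0].astype(int)
    out.append(cv2.resize(p[v-40:v+40,u-50:u+50],None,fx=4,fy=4,interpolation=cv2.INTER_CUBIC))
cv2.imwrite("pics/c_aA2.png",np.hstack(out)); print(ctrl.read_time_s())
E
python3 fix.py
```

```text
q6 (np.float64(-0.48501178918907595), np.float64(1.6297963267948965))
0.02095515894397788 [ 0.5996221  -0.15018317  0.03310787]
0.036 [-1.07  1.74 -1.75] [ 0.5989 -0.1542  0.0358]
0.0345 [-1.    2.7  -1.15] [ 0.599  -0.1543  0.0344]
0.033 [-0.77  1.24  0.57] [ 0.5993 -0.1544  0.0331]
0.0315 [-2.44  3.15  4.82] [ 0.5994 -0.1542  0.0323]
0.03 [-2.74  4.51  5.4 ] [ 0.5994 -0.1538  0.031 ]
-50 [68 62 54] 21.2 | -48 [80 76 68] 20.4 | -46 [104 100  93] 11.9 | -44 [119 111 101] 9.3 | -42 [124 112  95] 6.0 | -40 [121 102  79] 3.2 | -38 [118 101  78] 6.0 | -36 [119 108  90] 10.6 | -34 [127 121 110] 14.6 | -32 [135 131 123] 14.6 | -30 [140 137 131] 17.5 | -28 [143 140 134] 17.0 | -26 [144 140 134] 16.8 | -24 [144 140 134] 16.8 | -22 [145 140 134] 17.7 | -20 [146 141 136] 17.7 | -18 [147 143 137] 17.1 | -16 [148 143 138] 15.6 | -14 [149 145 139] 15.2 | -12 [149 145 139] 15.2 | -10 [149 144 139] 15.3 | -8 [148 144 139] 12.2 | -6 [148 144 138] 13.4 | -4 [149 144 139] 13.4 | -2 [149 145 139] 12.5 | 0 [149 144 139] 15.6 | 2 [148 144 138] 15.6 | 4 [148 143 138] 16.5 | 6 [147 142 136] 16.3 | 8 [146 141 135] 16.3 | 10 [144 140 133] 18.7 | 12 [144 139 133] 18.0 | 14 [144 139 132] 16.5 | 16 [144 139 132] 16.8 | 18 [144 138 132] 16.0 | 20 [143 138 132] 15.1 | 22 [143 139 133] 17.2 | 24 [143 139 133] 17.2 | 26 [140 136 130] 17.4 | 28 [134 130 123] 16.8 | 30 [118 116 110] 6.5 | 32 [102 108 104] 5.1 | 34 [ 88 109 113] 8.1 | 36 [ 83 118 134] 6.7 | 38 [ 82 123 143] 7.2 | 40 [ 83 119 136] 7.8 | 42 [ 88 106 114] 13.6 | 44 [88 94 93] 23.5 | 46 [87 84 77] 21.4 | 48 [90 83 75] 31.8 | 50 [98 91 83] 29.9 | (array([ 0.59826209, -0.15319872,  1.62103789]), np.float64(-11.820915564291802)) (np.float64(0.598954760125618), np.float64(-0.15146688982077924), np.float64(1.6297963267948965))
20.175
```

View pics/c_aA2.png

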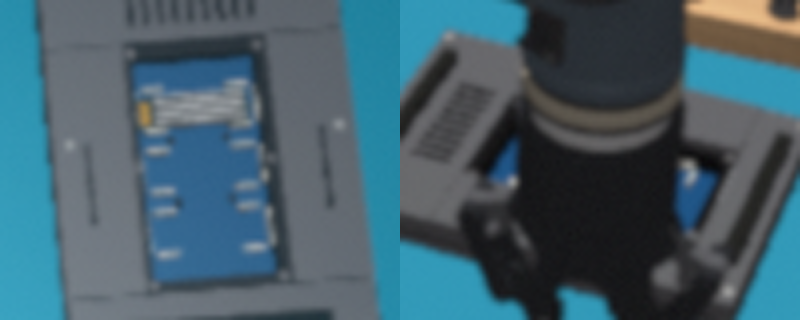

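```bash
cat > pickB.py <<'E'
from h import *
I=look("pB"); n="top"; g=(.496,.360,1.49)
q,f=fit(n,I[n],M["ssd"],g,.005,rng=.006,ryaw=.1); print(q.round(4),round(f,2))
q2,f=fit("side",I["side"],M["ssd"],g,.005,rng=.006,ryaw=.1); print(q2.round(4),round(f,2))
assert np.hypot(*(q-g)[:2])<.008 and abs(q[2]-g[2])<.1
up=[q[0],q[1],.12]; o=ori(up,q[2]); ctrl.command_gripper(.045,30); ctrl.reach(up,o); ctrl.dwell(.2)
ctrl.line_to([q[0],q[1],.0285],o,.12); ctrl.command_gripper(.0,30)
print("open",ctrl.read_opening(),ctrl.read_tcp_pos()); ctrl.line_to(up,o,.15); print("held",ctrl.read_opening())
t=lp(-.0665,-.0018); pp=[*t,.12]; o=ori(pp,LAP[2]+np.pi/2); ctrl.reach(pp,o); ctrl.dwell(.3)
ctrl.line_to([*t,.047],o,.12); f0=np.array(ctrl.read_ft_force()); ok=False
for z in np.arange(.044,.0285,-.002):
    ctrl.line_to([*t,float(z)],o,.04); f=np.array(ctrl.read_ft_force())-f0; print(round(float(z),4),f.round(2),np.round(ctrl.read_tcp_pos(),4))
    if f[2]>5: break
print(ctrl.read_time_s())
E
python3 pickB.py
```

```text
[0.5042 0.3708 1.7667] -5.76
[0.4959 0.3617 1.4803] -11.57Traceback (most recent call last):
  File "pickB.py", line 5, in <module>
    assert np.hypot(*(q-g)[:2])<.008 and abs(q[2]-g[2])<.1
           ^^^^^^^^^^^^^^^^^^^^^^^^^^^^^^^^^^^^^^^^^^^^^^^
AssertionError
```

```bash
python3 - <<'E'
from h import *
for f in("top_pA","side_pA","top_aA","side_pB"):
    print(f,fit(f.split("_")[0],cv2.imread(f"pics/{f}.png"),M["ssd"],(.496,.360,1.49),.005,rng=.006,ryaw=.1))
E
```

```text
top_pA (array([0.49528886, 0.36030992, 1.46316554]), np.float64(-11.327562051116384))
side_pA (array([0.49590095, 0.3616597 , 1.48289855]), np.float64(-11.430484055761578))
top_aA (array([0.4953144 , 0.36002775, 1.46987537]), np.float64(-12.966813539049634))
side_pB (array([0.4958652 , 0.36172176, 1.4802944 ]), np.float64(-11.567603695294823))
```

Module B is unmoved (side view); use the top estimate.

```bash
python3 - <<'E'
s=open('pickB.py').read().split('\n')
s[1:5]=["q=np.array([.4955,.3604,1.47])"]
open('pickB.py','w').write('\n'.join(s))
E
sed -n 1,4p pickB.py; python3 pickB.py
```

```text
from h import *
q=np.array([.4955,.3604,1.47])
up=[q[0],q[1],.12]; o=ori(up,q[2]); ctrl.command_gripper(.045,30); ctrl.reach(up,o); ctrl.dwell(.2)
ctrl.line_to([q[0],q[1],.0285],o,.12); ctrl.command_gripper(.0,30)
q6 (np.float64(0.5474710943742398), np.float64(1.47))
open 0.021206590052311333 [0.4962188  0.36076014 0.02963714]
held 0.02124600424447444
q6 (np.float64(-0.5731391513733963), np.float64(1.6297963267948965))
0.044 [-0.35 -0.03  0.4 ] [ 0.507  -0.1589  0.0445]
0.042 [-0.14 -0.1  -0.32] [ 0.5067 -0.1587  0.0421]
0.04 [-0.01  0.11 -0.08] [ 0.5066 -0.1587  0.0398]
0.038 [0.14 0.83 0.04] [ 0.5066 -0.1587  0.0378]
0.036 [-0.23  0.79 -0.3 ] [ 0.5066 -0.1587  0.0359]
0.034 [-1.02  0.01 -0.4 ] [ 0.5066 -0.1587  0.0338]
0.032 [-0.51 -0.5  -0.45] [ 0.5066 -0.1587  0.0319]
0.03 [-1.09  0.41 -0.65] [ 0.5067 -0.1587  0.0299]
28.5
```

```bash
cat > rel.py <<'E'
from h import *
t=lp(-.0665,-.0018); ctrl.line_to([*t,.0288],None,.03); print(ctrl.read_ft_force(),ctrl.read_tcp_pos()); ctrl.command_gripper(.034); ctrl.line_to([*t,.14],None,.2)
ctrl.set_joints([1.038,.527,1.433,0,1.181,-.178]); I=look("aB")
for n in I:
    p=I[n]
    for s in(-.066,.026): print(n,"ssd",fit(n,p,M["ssd"],(*lp(s,0),LAP[2]+np.pi/2),.005,rng=.006,ryaw=.06)[0].round(4),lp(s,0).round(4))
    print(n,"hatch",fit(n,p,M["hatch"],(.552,.122,.07),0,rng=.02,ryaw=.2))
    Z=cloud(n,np.load(f"{n}_aB.npy")); 
    for s in(-.066,.026):
        P=Z.reshape(-1,3); d=(P[:,:2]-lp(s,0)); c,sn=np.cos(LAP[2]),np.sin(LAP[2]); lx=d[:,0]*c+d[:,1]*sn; ly=-d[:,0]*sn+d[:,1]*c
        for r in((-.03,-.015),(-.007,.007),(.015,.03)):
            m=(abs(lx)<.008)&(ly>r[0])&(ly<r[1])&(P[:,2]<.05); print(n,s,r,m.sum(),np.median(P[m][:,2]).round(4))
out=[cv2.resize(I[n][v-40:v+40,u-50:u+50],None,fx=4,fy=4,interpolation=cv2.INTER_CUBIC) for n in I for u,v in [proj(n,[[*lp(-.02,0),.03]])[0].astype(int)]]
cv2.imwrite("pics/c_aB.png",np.hstack(out)); print(ctrl.read_time_s())
E
python3 rel.py
```

```text
[-1.13892809  0.21310414  6.61046468] [ 0.50673817 -0.15873496  0.02959167]
top ssd [ 0.5045 -0.1577  1.6135] [ 0.5071 -0.1569]
top ssd [ 0.5982 -0.1536  1.6221] [ 0.599  -0.1515]
top hatch (array([0.59519745, 0.13442925, 0.07191077]), np.float64(-12.932425183485929))
top -0.066 (-0.03, -0.015) 30 0.0153
top -0.066 (-0.007, 0.007) 30 0.0158
top -0.066 (0.015, 0.03) 30 0.015
top 0.026 (-0.03, -0.015) 25 0.0159
top 0.026 (-0.007, 0.007) 22 0.0158
top 0.026 (0.015, 0.03) 29 0.0154
side ssd [ 0.505  -0.1594  1.6271] [ 0.5071 -0.1569]
side ssd [ 0.6001 -0.1545  1.742 ] [ 0.599  -0.1515]
side hatch (array([0.59479036, 0.13942858, 0.06646886]), np.float64(-17.366023462195297))
side -0.066 (-0.03, -0.015) 16 0.0154
side -0.066 (-0.007, 0.007) 16 0.0167
side -0.066 (0.015, 0.03) 15 0.0167
side 0.026 (-0.03, -0.015) 21 0.0153
side 0.026 (-0.007, 0.007) 14 0.0172
side 0.026 (0.015, 0.03) 23 0.0146
32.6833
```

View pics/c_aB.png

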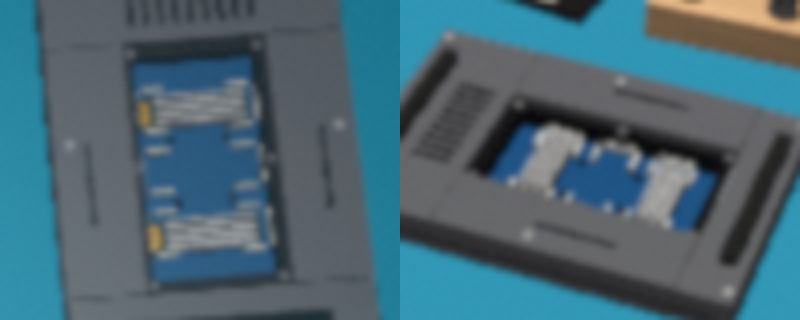

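```bash
cat > hatch.py <<'E'
from h import *
LAP[2]=.0585
q=np.array([.5955,.136,.069]); up=[q[0],q[1],.12]; o=ori(up,q[2]); ctrl.command_gripper(.032,40); ctrl.reach(up,o); ctrl.dwell(.2)
ctrl.line_to([q[0],q[1],.05],o,.12); f0=np.array(ctrl.read_ft_force())
ctrl.line_to([q[0],q[1],.0285],o,.06); print(ctrl.read_tcp_pos(),(ctrl.read_ft_force()-f0).round(2)); ctrl.command_gripper(0,40)
print("open",ctrl.read_opening(),ctrl.read_tcp_pos()); ctrl.line_to([q[0],q[1],.1],o,.12); print("held",ctrl.read_opening(),(ctrl.read_ft_force()-f0).round(2))
ctrl.dwell(.2); 
t=lp(-.02,-.001); pp=[*t,.1]; o=ori(pp,LAP[2]); ctrl.reach(pp,o); ctrl.dwell(.4); I=look("hh")
print(ctrl.read_tcp_pos(),ctrl.read_ee_rot(),o,ctrl.read_opening(),ctrl.read_time_s())
p=I["side"]; print(fit("side",p,rect(.18,.1,.008),(*t,LAP[2]),.0715,rng=.01,ryaw=.06),t); print(fit("side",p,M["laptop"][:4],LAP,0,rng=.006,ryaw=.03))
u,v=proj("side",[[*lp(-.02,0),.05]])[0].astype(int); draw("side",p,M["laptop"][:4],LAP,0)
cv2.imwrite("pics/c_hh.png",cv2.resize(p[v-75:v+55,u-80:u+80],None,fx=4,fy=4,interpolation=cv2.INTER_CUBIC))
E
python3 hatch.py
```

```text
q6 (np.float64(1.5435905881869099), np.float64(0.069))
[0.59520999 0.13597452 0.02802617] [-0.74 -0.03 -0.  ]
open 0.012827184228525029 [0.59573767 0.1360719  0.02882962]
held 0.012811286296577075 [-1.72 -0.55 -2.06]
q6 (np.float64(1.0443292353842093), np.float64(0.0585))
[ 0.55320598 -0.15483311  0.10001458] [8.83213323e-07 9.99563269e-01 2.95511635e-02 7.63337692e-06] [0.0, 0.9995722492485966, 0.029245829311230744, 0.0] 0.012470998343355837 39.375
(array([ 0.55366942, -0.15143879,  0.02273644]), np.float64(-10.442723161098396)) [ 0.55309268 -0.15516762]
(array([ 0.56830357, -0.15323451,  0.0530508 ]), np.float64(-18.148217816530845))
```

View pics/c_hh.png

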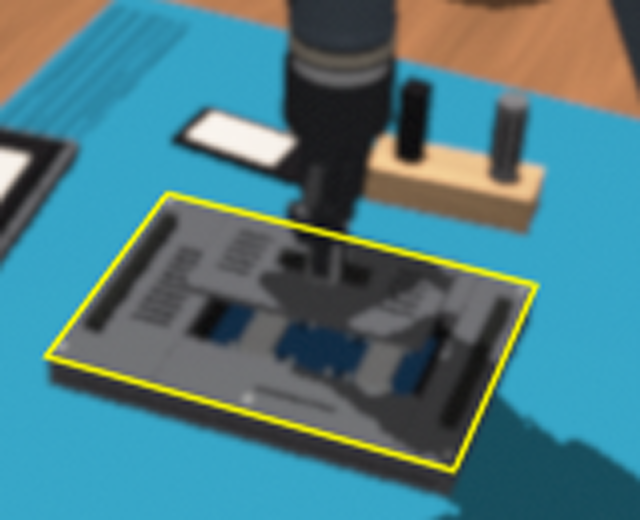

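```bash
cat > lower.py <<'E'
from h import *
LAP[2]=.0585
o=down(.0585).tolist()
def go(dx,dy,z,v=.04):
    ctrl.line_to([*lp(-.02+dx,dy),float(z)],o,v); return (np.array(ctrl.read_ft_force())-f0)
f0=np.zeros(3); go(0,-.001,.066,.1); ctrl.dwell(.2); f0=np.array(ctrl.read_ft_force())
offs=[(0,-.001)]+[(r*np.cos(a),-.001+r*np.sin(a)) for r in(.0015,.003) for a in np.arange(8)*np.pi/4]
for dx,dy in offs:
    go(dx,dy,.0605); hit=False
    for z in(.059,.058,.057,.056,.055):
        f=go(dx,dy,z,.03)
        if abs(f[2])>6 : hit=True; break
    print(round(dx*1e3,1),round(dy*1e3,1),z,f.round(1),np.round(ctrl.read_tcp_pos(),4))
    if not hit: print("in"); break
print(ctrl.read_opening(),ctrl.read_time_s())
E
python3 lower.py
```

```text
0.0 -1.0 0.055 [-0.2 -0.1 -0.3] [ 0.553  -0.1551  0.0549]
in
0.01243386608718564 41.6083
```

```bash
cat > relh.py <<'E'
from h import *
LAP[2]=.0585
t=lp(-.02,-.001); ctrl.line_to([*t,.0540],None,.03); print(ctrl.read_ft_force(),ctrl.read_tcp_pos()); ctrl.command_gripper(.035); ctrl.line_to([*t,.14],None,.15)
ctrl.set_joints([1.038,.527,1.433,0,1.181,-.178]); I=look("ah"); t0=None
for n in I:
    p=I[n]; print(n,"hatch",fit(n,p,M["hatch"],(*lp(-.02,0),.06),.025,rng=.006,ryaw=.06),lp(-.02,0))
    print(n,"stand",fit(n,p,M["stand"],(.533,-.3865,.087),0,rng=.006,ryaw=.05))
    P=cloud(n,np.load(f"{n}_ah.npy")).reshape(-1,3); d=(P[:,:2]-lp(-.02,0)); c,s=np.cos(.0585),np.sin(.0585); lx=d[:,0]*c+d[:,1]*s; ly=-d[:,0]*s+d[:,1]*c
    for a,b in((.075,.03),(.075,-.03),(-.075,.03),(-.075,-.03)):
        m=(abs(lx-a)<.012)&(abs(ly-b)<.012); print(n,a,b,np.median(P[m][:,2]).round(4))
    for nm,g,zlo,zhi in(("spud",(.568,-.376),.085,.12),("screw",(.484,-.388),.085,.12)):
        m=(np.hypot(*(P[:,:2]-g).T)<.03)&(P[:,2]>zlo)&(P[:,2]<zhi); print(n,nm,m.sum(),np.median(P[m],0).round(4),P[m].min(0).round(4),P[m].max(0).round(4))
u=cv2.resize(I["top"][115:235,330:490],None,fx=3,fy=3,interpolation=cv2.INTER_CUBIC);w=cv2.resize(I["side"][95:215,265:400],None,fx=2.3,fy=3,interpolation=cv2.INTER_CUBIC)
cv2.imwrite("pics/c_ah.png",np.hstack([u,w])); print(ctrl.read_time_s())
E
python3 relh.py
```

```text
[ 0.32862853 -0.43294194 -2.09070521] [ 0.55305935 -0.15515606  0.05393429]
top hatch (array([ 0.55304478, -0.15444094, -0.00989706]), np.float64(-10.124669835126108)) [ 0.55303421 -0.15416933]
top stand (array([ 0.53258257, -0.38634572,  0.08453841]), np.float64(-17.582283821361568))
top 0.075 0.03 0.0333
top 0.075 -0.03 0.0331
top -0.075 0.03 0.0331
top -0.075 -0.03 0.0334
top spud 96 [ 0.571  -0.3797  0.1036] [ 0.5607 -0.3938  0.085 ] [ 0.5842 -0.3707  0.1087]
top screw 105 [ 0.4922 -0.3868  0.1086] [ 0.4799 -0.4032  0.0859] [ 0.5043 -0.377   0.1139]
side hatch (array([ 0.55066465, -0.14793183,  0.0529465 ]), np.float64(-11.512155572527877)) [ 0.55303421 -0.15416933]
side stand (array([ 0.53291352, -0.38670261,  0.09129835]), np.float64(-21.20714307211611))
side 0.075 0.03 0.0325
side 0.075 -0.03 0.0326
side -0.075 0.03 0.0332
side -0.075 -0.03 0.0323
side spud 66 [ 0.5685 -0.3748  0.1   ] [ 0.558  -0.3964  0.0853] [ 0.5823 -0.3664  0.1068]
side screw 81 [ 0.4896 -0.3815  0.1031] [ 0.4775 -0.4056  0.0851] [ 0.5044 -0.3755  0.1115]
45.9167
```

View pics/c_ah.png

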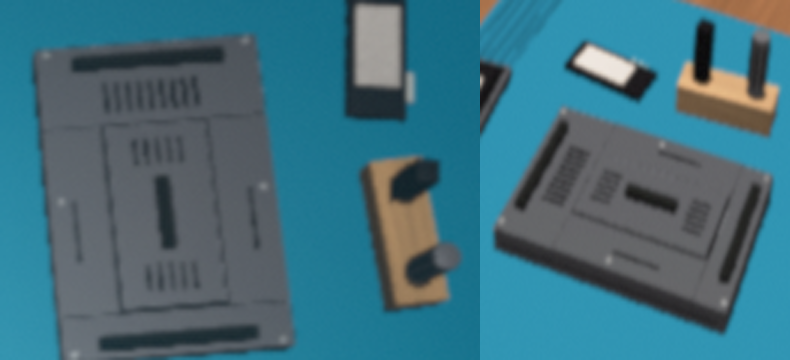

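```bash
cat > spud.py <<'E'
from h import *
p=cv2.imread("pics/top_ah.png")
P=cloud("top",np.load("top_ah.npy")).reshape(-1,3); m=(np.hypot(*(P[:,:2]-(.571,-.38)).T)<.03)&(P[:,2]>.097)&(P[:,2]<.112)
r=cv2.minAreaRect((P[m][:,:2]*1e3).astype(np.float32)); print(m.sum(),P[m].mean(0),r)
for w in(.087,.087+np.pi/8,.087-np.pi/8,.087+np.pi/4): print(fit("top",p,rect(.022,.022,.1),(.572,-.382,w),.005,rng=.004,ryaw=.15))
w=.087; x,y=.5722,-.3815; up=[x,y,.18]; o=ori(up,w); ctrl.command_gripper(.05,40); ctrl.reach(up,o); ctrl.dwell(.3); print(ctrl.read_tcp_pos())
I=look("sp"); cv2.imwrite("pics/c_sp.png",cv2.resize(I["side"][60:150,300:420],None,fx=4,fy=4,interpolation=cv2.INTER_CUBIC)); print(ctrl.read_time_s())
E
python3 spud.py
```

```text
72 [ 0.57209192 -0.3820018   0.10430765] ((572.7482299804688, -381.956298828125), (22.587413787841797, 21.125354766845703), 86.27323913574219)
(array([ 0.56911388, -0.38092361,  0.32038754]), np.float64(-13.806433431928145))
(array([ 0.56919721, -0.38102543,  0.31985278]), np.float64(-13.811682593457107))
(array([ 0.56919911, -0.38091329, -1.25057284]), np.float64(-13.809020036678337))
(array([ 0.56920221, -0.38085572,  0.31976477]), np.float64(-13.809908576227537))
q6 (np.float64(0.7336407299171763), 0.087)
[ 0.57236134 -0.38128136  0.18003277]
50.2083
```

View pics/c_sp.png

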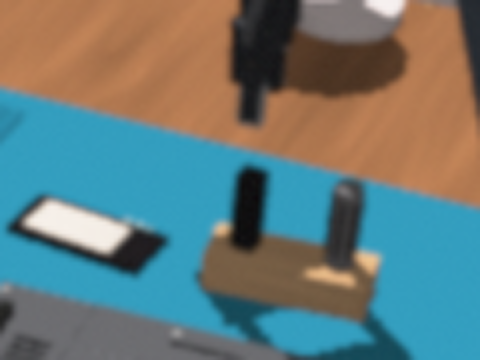

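```bash
cat > grasp.py <<'E'
from h import *
import json
x,y=.5722,-.3815; o=down(.087).tolist(); f0=np.array(ctrl.read_ft_force())
ctrl.line_to([x,y,.12],o,.1); print((ctrl.read_ft_force()-f0).round(2)); ctrl.line_to([x,y,.088],o,.06); print((ctrl.read_ft_force()-f0).round(2))
ctrl.command_gripper(0,60); ctrl.dwell(.3); g=np.array(ctrl.read_tcp_pos()); print("open",ctrl.read_opening(),g,(ctrl.read_ft_force()-f0).round(2))
json.dump(g.tolist(),open("g.json","w"))
ctrl.command_gripper(0,100); print("open",ctrl.read_opening(),(ctrl.read_ft_force()-f0).round(2)); g=np.array(ctrl.read_tcp_pos())
for z in(.1,.13,.17): ctrl.line_to([x,y,z],o,.08); print((ctrl.read_ft_force()-f0).round(2),ctrl.read_opening())
I=look("sg"); n="side"; p=I[n]; t=ctrl.read_tcp_pos(); tip=np.array(t)-[0,0,g[2]-.005]; print(t,g,proj(n,[tip]))
u,v=proj(n,[tip])[0]; cv2.circle(p,(round(u),round(v)),2,(0,0,255),1)
u,v=int(u),int(v); cv2.imwrite("pics/c_sg.png",cv2.resize(p[v-70:v+40,u-60:u+60],None,fx=4,fy=4,interpolation=cv2.INTER_CUBIC)); print(ctrl.read_time_s())
E
python3 grasp.py
```

```text
[-0.46  1.14  1.2 ]
[-0.14  0.77  0.78]
open 0.02186564894232498 [ 0.57259697 -0.38186632  0.08869984] [0.31 0.03 5.67]
open 0.021425756020464475 [0.07 0.38 6.96]
[-0.42  0.28  0.48] 0.02110708230177997
[0.92 0.62 0.48] 0.021778758304233065
[-0.62  1.15  1.16] 0.021107091586005003
[ 0.57183761 -0.38118104  0.1694562 ] [ 0.57262474 -0.38188817  0.08882084] [[362.10154777 108.19507733]]
54.0917
```

View pics/c_sg.png

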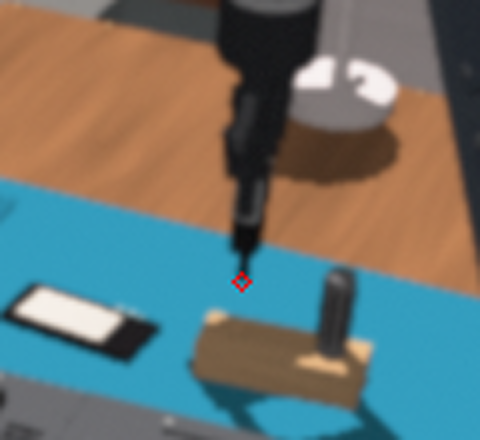

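```bash
cat > rim.py <<'E'
from h import *
LAP[2]=.0585; o=down(.087).tolist(); h=.0838
def P(a,b,z): return [*lp(-.02+a,-.0005+b),float(z+h)]
ctrl.line_to(P(.08,.04,.085),o,.12); ctrl.line_to(P(.08,.04,.045),o,.08); ctrl.dwell(.3); f0=np.array(ctrl.read_ft_force()); print(f0.round(2))
F=lambda: float(ctrl.read_ft_force()[2]-f0[2])
z=.036
def press(a,b,target,lo=.0245):
    global z
    for _ in range(12):
        f=F()
        if f>=target-2: break
        z=max(z-min(.001,max((target-f)/8000,.0002)),lo); ctrl.line_to(P(a,b,z),o,.02)
        if z<=lo: break
    return F()
f=press(.08,.04,10); ctrl.dwell(.1); print("start",f,z,np.array(ctrl.read_tcp_pos())-[0,0,h])
pts=[(.08,.04)]
C=[(.08,.04),(-.08,.04),(-.08,-.04),(.08,-.04),(.08,.04)]
for (a,b),(c,d) in zip(C,C[1:]):
    n=8 if b==d else 4
    for i in range(1,n+1):
        x,y=a+(c-a)*i/n,b+(d-b)*i/n
        ctrl.line_to(P(x,y,z),o,.03); f=F()
        if f>14: z+=min((f-10)/8000,.001); ctrl.line_to(P(x,y,z),o,.02)
        elif f<8: press(x,y,10)
        if i==n or (n==8 and i==4):
            press(x,y,12); ctrl.dwell(.12)
        print(round(x,3),round(y,3),"f",round(f,1),round(F(),1),"z",round(z,4),round(ctrl.read_tcp_pos()[2]-h,4))
ctrl.line_to(P(.08,.04,.05),o,.06); ctrl.line_to(P(.08,.04,.085),o,.1); print(ctrl.read_time_s(),ctrl.read_opening())
E
python3 rim.py
```

```text
[ 0.06 -0.03 -0.96]
start 8.988318582115166 0.02912852172142869 [ 0.63090916 -0.11000496  0.02984586]
0.06 0.04 f 7.5 9.4 z 0.0288 0.0301
0.04 0.04 f 9.9 9.9 z 0.0288 0.0303
0.02 0.04 f 9.4 9.4 z 0.0288 0.0305
0.0 0.04 f 8.1 12.3 z 0.028 0.0295
-0.02 0.04 f 10.5 10.5 z 0.028 0.0296
-0.04 0.04 f 11.6 11.6 z 0.028 0.0296
-0.06 0.04 f 12.0 12.0 z 0.028 0.0295
-0.08 0.04 f 11.5 12.6 z 0.028 0.0295
-0.08 0.02 f 19.6 11.3 z 0.029 0.0294
-0.08 0.0 f 14.6 8.9 z 0.0295 0.0294
-0.08 -0.02 f 8.6 8.6 z 0.0295 0.0295
-0.08 -0.04 f 8.5 11.4 z 0.0291 0.0293
-0.06 -0.04 f 15.8 9.3 z 0.0298 0.0297
-0.04 -0.04 f 12.2 12.2 z 0.0298 0.0298
-0.02 -0.04 f 7.7 8.6 z 0.0295 0.0294
0.0 -0.04 f 8.3 10.9 z 0.0291 0.0293
0.02 -0.04 f 11.1 11.1 z 0.0291 0.0293
0.04 -0.04 f 10.9 10.9 z 0.0291 0.0293
0.06 -0.04 f 10.9 10.9 z 0.0291 0.0293
0.08 -0.04 f 10.9 10.5 z 0.0291 0.0293
0.08 -0.02 f 7.1 9.4 z 0.0284 0.0294
0.08 0.0 f 7.8 9.5 z 0.0282 0.0294
0.08 0.02 f 9.0 9.0 z 0.0282 0.0293
0.08 0.04 f 10.5 9.3 z 0.0282 0.0293
84.575 0.020646947902741127
```

```bash
cat > back.py <<'E'
from h import *
LAP[2]=.0585; o=down(.087).tolist(); x,y=.5724,-.3817
ctrl.line_to([x,y,.17],o,.15); ctrl.dwell(.4); print(ctrl.read_tcp_pos()); f0=np.array(ctrl.read_ft_force())
I=look("sb")
n="side";P=cloud(n,np.load(f"{n}_sb.npy")).reshape(-1,3); d=(P[:,:2]-lp(-.02,0)); c,s=np.cos(.0585),np.sin(.0585); lx=d[:,0]*c+d[:,1]*s; ly=-d[:,0]*s+d[:,1]*c
for a,b in((.075,.03),(.075,-.03),(-.075,.03),(-.075,-.03),(0,.12)):
    m=(abs(lx-a)<.012)&(abs(ly-b)<.012) if b<.1 else (abs(lx)<.05)&(abs(ly-.08)<.01); print(a,b,np.median(P[m][:,2]).round(4))
for z in(.135,.125,.118,.112,.106,.1,.095,.091,.0895,.0885,.0875):
    ctrl.line_to([x,y,z],o,.05); f=np.array(ctrl.read_ft_force())-f0; print(z,f.round(2),np.round(ctrl.read_tcp_pos(),4))
    if f[2]>5 or np.hypot(f[0],f[1])>8: break
print(ctrl.read_time_s())
E
python3 back.py
```

```text
[ 0.57245071 -0.38156111  0.16999584]
0.075 0.03 0.0298
0.075 -0.03 0.0295
-0.075 0.03 0.0299
-0.075 -0.03 0.0301
0 0.12 0.0295
0.135 [-1.28 -0.3  -1.12] [ 0.5726 -0.3819  0.1352]
0.125 [-0.93 -0.73 -0.95] [ 0.5721 -0.3814  0.1244]
0.118 [-0.51 -0.15 -1.23] [ 0.5721 -0.3814  0.1174]
0.112 [-0.81 -0.44 -0.67] [ 0.5721 -0.3814  0.1115]
0.106 [ 0.42  0.83 -0.35] [ 0.5721 -0.3815  0.1055]
0.1 [-0.53 -0.07 -0.75] [ 0.5721 -0.3815  0.0995]
0.095 [-1.05 -0.91 -1.29] [ 0.5721 -0.3815  0.0945]
0.091 [-0.05  0.44 -1.23] [ 0.5722 -0.3815  0.0906]
0.0895 [ 0.11  0.46 -0.97] [ 0.5724 -0.3817  0.0895]
0.0885 [-0.09  0.31  0.08] [ 0.5726 -0.3819  0.0888]
0.0875 [-1.71  1.1   4.34] [ 0.5726 -0.3819  0.0888]
90.6167
```

Hatch flush, spudger shoulder down. Release, retreat, check and hand in.

```bash
cat > end.py <<'E'
from h import *
ctrl.command_gripper(.05,30); ctrl.dwell(.3); ctrl.line_to([.5724,-.3817,.2],None,.08)
ctrl.set_joints([1.038,.527,1.433,0,1.181,-.178]); ctrl.dwell(.5); I=look("end")
for n in I:
    P=cloud(n,np.load(f"{n}_end.npy")).reshape(-1,3)
    for nm,g in(("spud",(.571,-.38)),("screw",(.49,-.386))):
        m=(np.hypot(*(P[:,:2]-g).T)<.03)&(P[:,2]>.095)&(P[:,2]<.12); print(n,nm,m.sum(),np.median(P[m],0).round(4))
u=cv2.resize(I["top"][115:260,180:490],None,fx=2.5,fy=2.5,interpolation=cv2.INTER_CUBIC); cv2.imwrite("pics/c_end.png",u); print(ctrl.read_time_s())
E
python3 end.py
```

```text
top spud 76 [ 0.5734 -0.3802  0.1044]
top screw 91 [ 0.4923 -0.3883  0.1087]
side spud 42 [ 0.5721 -0.3752  0.1034]
side screw 60 [ 0.489  -0.3838  0.1065]
97.0583
```

View pics/c_end.png

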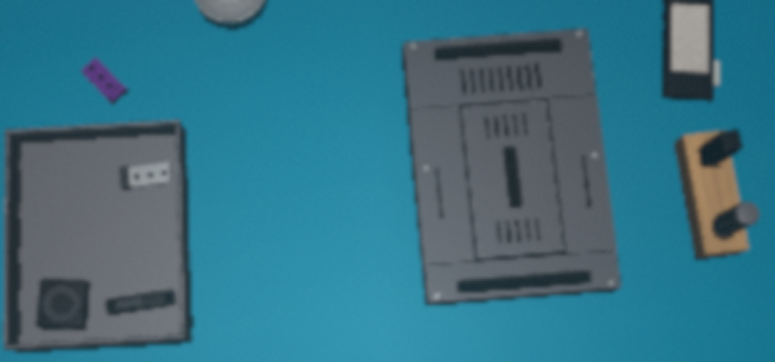

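The picture shows no modules left in the crate, with the hinge, blower and speaker still there. The hatch is in place (crop 512,180), the spudger is upright (720,148) and the screwdriver and battery haven't moved.

```bash
python3 -c "
from station import ctrl
print(ctrl.sign_off())"
```

```text
the job is handed in; nothing more can be done
None
```

The job is done and handed in at about 97 s: both SSD modules found in the crate are in cradles 0 and 2, the hatch is pressed in flush all round, the spudger is back upright in its hole, and the screwdriver and battery were not disturbed; `sign_off()` gave no verdict.

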